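Put the tube offcuts back in their nests

ROBOT

A 6-joint arm with a two-finger parallel gripper is mounted at the origin on the work surface. World frame = base frame: x ahead of the robot, y to its left, z up, the work surface at z = 0. Lengths are in m, angles in rad, forces in N, time in s.
With the tool pointing down it reaches from about 0.25 to 0.8 m from the base axis. Payload 3.9 kg.
Tool frame: the origin (TCP) lies between the finger pads; the fingertips stand tips_ahead ahead of it and the grasp point (between the pads) is the TCP (tips_ahead is the distance from the TCP to the fingertips, in m); z points along the fingers, y is the direction in which the jaws open and shut (so a half turn about z gives the same grasp; the last joint's range is limited). The gripper opens to 85 mm and grips with 20 to 120 N. Pads are 22 mm wide; open, the fingers measure 114 mm over their backs; the gripper's body (76 mm by 85 mm) begins 54 mm behind the grasp point. The pads swing forward as they close: fully open they stand 13 mm farther back than shut.
Start: joints at [1.283, 0.26, -0.138, 1.173, 0, 1.571], TCP at [0.149, 0.503, 0.25] pointing down, gripper open.
Joint ranges: [-2.78, 2.78], [-0.83, 1.72], [-1.28, 1.37], [-1.9, 2.12], [-1.57, 1.48], [-3.14, 3.14]. Speed limits (rad/s): [2.57, 2.57, 3.14, 3.14, 3.14, 3.14].

INTERFACE

Orientations are given as a unit quaternion [x, y, z, w].
In Python, from plant import get_state, camera, hand_in, tips_ahead gives the robot as it stands.
- The arm moves only by the shell command python3 -m creep 'ROWS'. ROWS is JSON, a list of rows, each a list of 3 entries, a list of its own where there are three numbers: the shift along the tool's x, y, z in mm, then the turn, a rotation vector about the tool's x, y, z in rad, then the finger opening in mm, from 0 to 85.4. A call has 1 to 8 rows; each row is the pose to reach, as a shift and turn from the pose measured when the call began, along the tool's axes at that moment; what a row does not reach only later rows make up. A row lasts 1/10 s, in which the tool goes at most 50 mm and 8.59 degrees, less where a joint would pass 70% of its speed; a pose out of reach is approached as far as the arm can. A call with a gripper value outside its range is refused whole. The fingers move at their own pace and stop on an object; the grip force is fixed at half the most. Time passes only in rows, so rows that repeat a pose let the fingers close. It gives the time, the measured TCP pose, the force and the opening at its end, in the units of the state.
- get_state(): the state, without advancing time (a new reading comes with each control period).
- camera(name): name is "scene" or "top" or "wrist"; returns a dict with "img" (420x560x3 uint8, red, green, blue), "K" (3x3 intrinsics, pixels), "R" (3x3) and "t" (3): a world point X has camera coordinates R X + t. Camera axes: x right, y down, z forward; pixel columns grow to the right and rows downward; lengths in m; the calibration is good to about 2 mm. A picture is of the moment at which its call begins. There is no depth.
- hand_in(): hands the job in, once; it reports no verdict.
The state is a dict: "clock": time; "q": joint angles; "qd": joint speeds; "joint_efforts": joint torques, N m; "ee_pos": TCP position; "tool_rot": TCP orientation; "wrist_force": force on the tool from outside, world axes, zero at the start; "wrist_torque": the same for the moment, N m; "grip_width": finger opening in m.
Only numpy, scipy, OpenCV 4.12 (cv2) and the standard library are available. Lean on these libraries where they do the work, as an engineer would, in place of code of your own. Each camera call takes 0.05 s, during which the arm holds its last target. There are 200 camera calls.

TASK

Stand each of the four steel offcuts (large round pipe, small round pipe, square tube, rectangular tube) upright in the blue block whose recess has its shape and size, with its lower end fully down on the recess floor. Let go of them all, and leave the hammer and the red can where they are.

Things in the scene. Friction and masses are not known exactly. Their poses are not given: they have to be found in the camera images.
- pipe_large_c (a point): Centre of the large round pipe offcut, outside diameter 60 mm, wall 4 mm, about 0.38 kg. Galvanised steel, open at both ends, 70 mm long, standing on end on the bench at the start. This point is its centre, half-way up (35 mm above its lower end); its z axis runs along its length, up.
- pipe_small_c (a point): Centre of the small round pipe offcut, outside diameter 34 mm, wall 3.5 mm, about 0.17 kg. Galvanised steel, open at both ends, 70 mm long, standing on end on the bench at the start. This point is its centre, half-way up (35 mm above its lower end); its z axis runs along its length, up.
- tube_square_c (a point): Centre of the square tube offcut, 50 x 50 mm outside, wall 3 mm, about 0.31 kg; its x and y axes are square to its faces. Galvanised steel, open at both ends, 70 mm long, standing on end on the bench at the start. This point is its centre, half-way up (35 mm above its lower end); its z axis runs along its length, up.
- tube_rect_c (a point): Centre of the rectangular tube offcut, 60 mm (along its x) by 30 mm (along its y) outside, wall 3 mm, about 0.28 kg. Galvanised steel, open at both ends, 70 mm long, standing on end on the bench at the start. This point is its centre, half-way up (35 mm above its lower end); its z axis runs along its length, up.
- nest_large_floor (a point): The nest for the large pipe: a round recess of 76 mm diameter in a light-blue painted block, 104 x 104 mm and 18 mm high, fixed to the bench; the recess is 12 mm deep with a black rubber floor 6 mm above the bench. This point is the centre of the recess floor; z is up, x and y run along the block's sides.
- nest_small_floor (a point): The nest for the small pipe: a round recess of 50 mm diameter in a light-blue painted block, 104 x 104 mm and 18 mm high, fixed to the bench; the recess is 12 mm deep with a black rubber floor 6 mm above the bench. This point is the centre of the recess floor; z is up, x and y run along the block's sides.
- nest_square_floor (a point): The nest for the square tube: a square recess 66 x 66 mm, its sides along x and y, in a light-blue painted block, 104 x 104 mm and 18 mm high, fixed to the bench; the recess is 12 mm deep with a black rubber floor 6 mm above the bench. This point is the centre of the recess floor; z is up, x and y run along the block's sides.
- nest_rect_floor (a point): The nest for the rectangular tube: a recess 76 mm (along x) by 46 mm (along y) in a light-blue painted block, 104 x 104 mm and 18 mm high, fixed to the bench; the recess is 12 mm deep with a black rubber floor 6 mm above the bench. This point is the centre of the recess floor; z is up, x and y run along the block's sides.
- hammer: Bystander: a loose hammer with a wooden handle lying to the robot's right of the work, about 260 mm long and 26 mm high, along its x axis, the 75 mm wide head at +x, origin on its underside half-way along; leave it alone.
- can: Bystander: a loose closed red can, 64 mm diameter, 130 mm high, standing to the robot's left of the work; origin at the centre of its underside; leave it alone.
There are look-alikes about, which are no part of the job. Leave any orange or yellow look-alike of the part that bears tube_square_c alone. Leave any green look-alike of the part that bears nest_square_floor alone.

How it is judged:
By the outcome, as a careful person would: the job done as asked, in the order asked, and still so for the second after the job is handed in, with the robot touching nothing.
It also fails if it takes over 118 s, if anything falls off the work surface, if the arm or the gripper's body presses on something with over 40 N, if the wrist force passes 120 N, or if a joint passes its speed limit or range.

## Working session

There is one attempt and no reset: what is moved stays moved. The work goes in short steps, Python scripts to look and compute and a shell command to move; the robot and the scene stay as the last step left them, time stands still between calls to the robot, and variables do not carry over. Pictures are saved under pics/ and viewed, about 12 in all and at most 16, crops included, and the job is handed in when it is done.

```bash
mkdir -p pics; ls; python3 - <<'E'
from plant import *
import cv2
s=get_state(); print(s, tips_ahead)
for n in("top","scene"):
    c=camera(n); cv2.imwrite(f"pics/{n}0.png",cv2.resize(c["img"][:,:,::-1],(800,600),interpolation=cv2.INTER_CUBIC)); print(n,c["K"].round(1).tolist(),c["R"].round(3).tolist(),c["t"].round(3).tolist())
E
```

```text
pics
{'clock': 0.0, 'q': array([ 1.28304246e+00,  2.60683836e-01, -1.39412814e-01,  1.17272237e+00,
        3.77088565e-06,  1.57079980e+00]), 'qd': array([ 2.05230696e-03, -3.87906509e-05, -1.98649675e-03,  5.55006047e-05,
        7.08423575e-04, -2.07003542e-04]), 'joint_efforts': array([ 8.22521397e-04, -4.05681145e+01,  2.53922528e+01,  1.89245230e-02,
       -9.54476468e-05,  1.92246944e-06]), 'ee_pos': array([0.14880186, 0.50276686, 0.24944844]), 'tool_rot': array([ 1.43382709e-01,  9.89666801e-01, -1.00062831e-03, -1.46872382e-04]), 'wrist_force': array([-0.43308021, -0.13166015,  0.22505015]), 'wrist_torque': array([ 0.00481428, -0.01293762, -0.00320163]), 'grip_width': 0.0854748728096535} 0.019
top [[463.1, 0.0, 280.8], [0.0, 463.1, 213.7], [0.0, 0.0, 1.0]] [[-0.006, -1.0, 0.012], [-0.99, 0.004, -0.143], [0.143, -0.012, -0.99]] [-0.014, 0.542, 1.263]
scene [[394.5, 0.0, 280.1], [0.0, 394.5, 211.1], [0.0, 0.0, 1.0]] [[0.7, 0.713, -0.022], [0.485, -0.498, -0.719], [-0.524, 0.493, -0.694]] [-0.365, -0.216, 1.513]
```

View pics/top0.png

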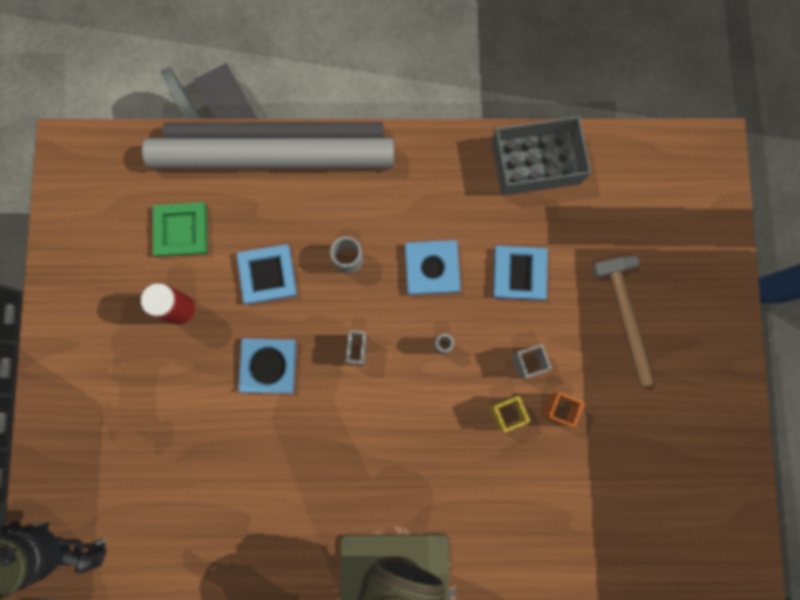

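View pics/scene0.png

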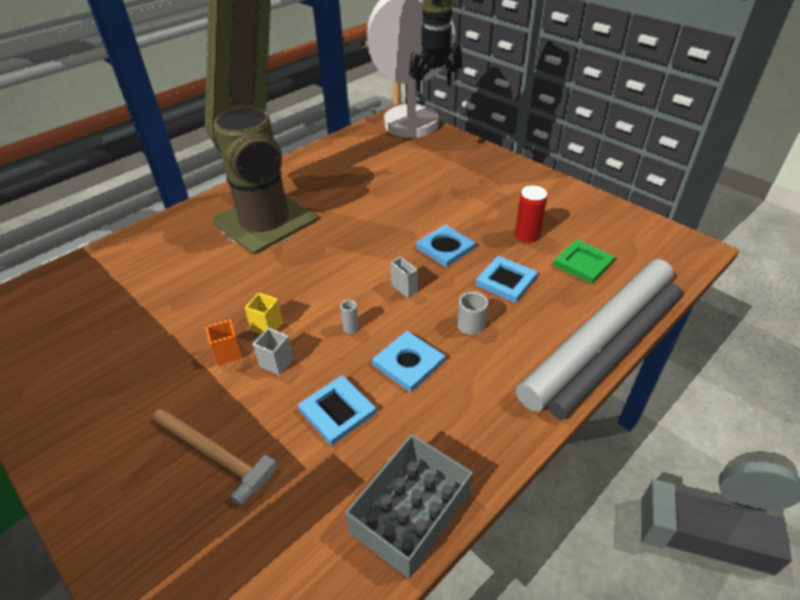

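The top view shows (in 800×600 pixels) the large pipe at (346,254), rect tube at (357,347), small pipe at (445,343) and square tube at (534,361). The nests are large (267,366), square (266,273), small (433,267) and rect (521,272). The can is at (160,300) and the hammer on the right. I'll enlarge this to read off positions.

```bash
python3 - <<'E'
import cv2
from plant import camera
i=camera("top")["img"][:,:,::-1]
cv2.imwrite("pics/c1.png",cv2.resize(i[160:300,160:420],None,fx=3,fy=3,interpolation=cv2.INTER_CUBIC))
E
```

```text
(no output)
```

View pics/c1.png

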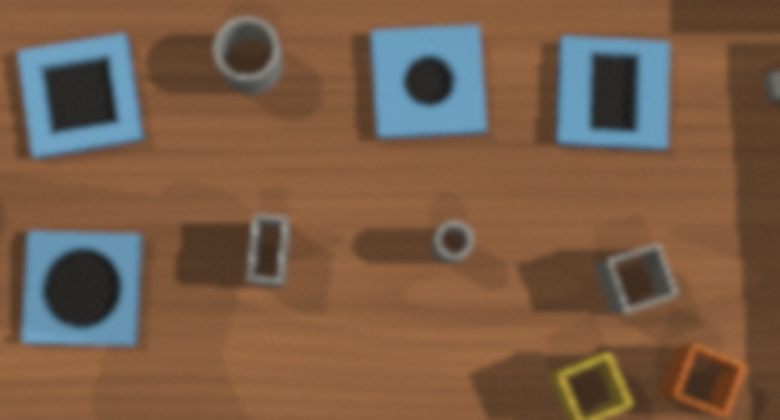

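```bash
cat > h.py <<'E'
import numpy as np, cv2, sys
from plant import get_state, camera
from scipy.spatial.transform import Rotation as Ro
def ray(c,uv,z):
    uv=np.atleast_2d(uv).astype(float)
    d=np.c_[(uv-c["K"][:2,2])/[c["K"][0,0],c["K"][1,1]],np.ones(len(uv))]@c["R"]
    o=-c["R"].T@c["t"]; return o+d*((z-o[2])/d[:,2])[:,None]
def go(x,y,z,jaw):
    "shift (mm) and turn in tool axes to TCP x,y,z with jaw angle (deg, mod 180)"
    s=get_state(); R=Ro.from_quat(s["tool_rot"])
    yv=R.as_matrix()[:,1]; cur=np.degrees(np.arctan2(yv[1],yv[0]))
    a=np.radians(cur+(jaw-cur+90)%180-90); ca,sa=np.cos(a),np.sin(a)
    T=np.array([[-sa,ca,0],[ca,sa,0],[0,0,-1]]).T
    T[:,0]=np.cross(T[:,1],T[:,2])
    print("shift",(R.inv().apply(np.array([x,y,z])-s["ee_pos"])*1e3).round(1).tolist(),"turn",(R.inv()*Ro.from_matrix(T)).as_rotvec().round(3).tolist(),"q",s["q"].round(2),"t",s["clock"],"F",s["wrist_force"].round(1))
if __name__=="__main__": go(*map(float,sys.argv[1:5]))
E
python3 - <<'E'
from h import *
c=camera("top"); f=lambda p:(np.array(p,float)+.5)/3-.5+160
hsv=cv2.cvtColor(c["img"],cv2.COLOR_RGB2HSV)
m=cv2.inRange(hsv,(95,80,120),(115,255,255)); m[:160]=0;m[300:]=0;m[:,400:]=0
for k in cv2.findContours(m,cv2.RETR_EXTERNAL,cv2.CHAIN_APPROX_NONE)[0]:
    if cv2.contourArea(k)<300: continue
    w=ray(c,k[:,0],.018)[:,:2]; print("nest",cv2.minAreaRect((w*1e3).astype(np.float32)))
for n,p in dict(large=(247,51),small=(454,241),rect=[(253,215),(288,217),(282,285),(249,281)],square=[(606,262),(660,246),(677,294),(621,311)]).items():
    w=ray(c,f(p),.07)[:,:2]*1e3; print(n,w.mean(0).round(1), [] if len(w)<2 else np.degrees(np.arctan2(*np.roll(w,-1,0).__sub__(w).T[::-1])).round(0), np.linalg.norm(np.roll(w,-1,0)-w,axis=1).round())
E
```

```text
nest ((426.585205078125, 248.63536071777344), (104.26587677001953, 100.53619384765625), 88.48053741455078)
nest ((611.603515625, -255.6928253173828), (101.25704956054688, 103.36500549316406), 87.88682556152344)
nest ((610.4136352539062, 254.68540954589844), (103.64095306396484, 104.1219711303711), 9.570940971374512)
nest ((623.0269775390625, -79.0360336303711), (102.5843505859375, 102.59394836425781), 2.8282079696655273)
large [641.5  90.9] [] [0.]
small [464.6 -98. ] [] [0.]
rect [457.8  70.7] [-94. 175.  83.  -3.] [32. 62. 30. 60.]
square [ 430. -267.] [ -74. -162.  106.   15.] [52. 46. 53. 46.]
```

Positions from the top view are good enough to set out. I'll start with the rect tube.

```bash
python3 h.py .458 .071 .17 86
```

```text
shift [-419.0, -326.4, 80.2] turn [-0.001, -0.0, -0.218] q [ 1.28  0.26 -0.14  1.17  0.    1.57] t 0.2 F [ 0.  -0.5  0.8]
```

```bash
R='x'; python3 -m creep '[[[-419,-326,40],[0,0,-0.218],85],[[-419,-326,40],[0,0,-0.218],85],[[-419,-326,40],[0,0,-0.218],85],[[-419,-326,40],[0,0,-0.218],85],[[-419,-326,40],[0,0,-0.218],85],[[-419,-326,40],[0,0,-0.218],85],[[-419,-326,40],[0,0,-0.218],85],[[-419,-326,40],[0,0,-0.218],85]]'; python3 h.py .458 .071 .17 86
```

```text
clock: 1.0
ee_pos: [0.3808, 0.1789, 0.2203]
tool_rot: [0.035, 0.999, -0.0, 0.0]
wrist_force: [1.3, 0.6, 0.1]
grip_width: 0.0847
shift [-84.5, -102.2, 50.4] turn [-0.001, 0.0, 0.0] q [ 0.44  0.1  -0.42  1.05 -0.    0.51] t 1.0 F [1.3 0.6 0.1]
```

```bash
python3 -m creep '[[[-84.5,-102,50],[0,0,0],85],[[-84.5,-102,50],[0,0,0],85],[[-84.5,-102,50],[0,0,0],85],[[-84.5,-102,50],[0,0,0],85],[[-84.5,-102,50],[0,0,0],85],[[-84.5,-102,50],[0,0,0],85]]'; python3 - <<'E'
from h import *
c=camera("wrist"); cv2.imwrite("pics/w1.png",cv2.cvtColor(c["img"],cv2.COLOR_RGB2BGR))
E
```

```text
clock: 1.6
ee_pos: [0.4574, 0.0719, 0.1706]
tool_rot: [0.034, 0.999, -0.0, -0.0]
wrist_force: [-0.1, 0.6, 0.5]
grip_width: 0.0851
```

View pics/w1.png

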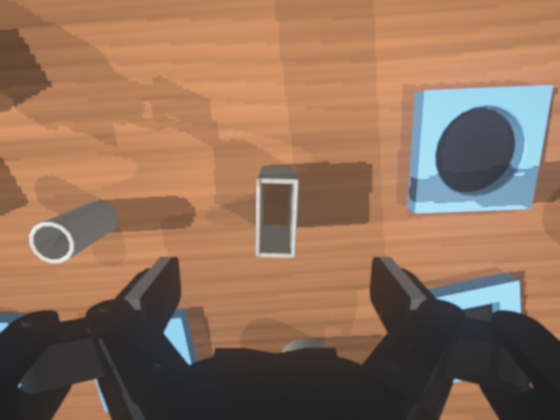

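The rect tube rim has corners (258,180), (298,181), (294,257) and (257,256) in the wrist view. The small pipe rim is centred near (52,242), and the large nest's recess near (477,150).

```bash
python3 - <<'E'
from h import *
c=camera("wrist")
w=ray(c,[(258,180),(298,181),(294,257),(257,256)],.07)[:,:2]*1e3
print(w.round(1).tolist(),w.mean(0)); e=w[[3,2]]-w[[0,1]]; print(np.degrees(np.arctan2(e[:,1],e[:,0])))
print("small",ray(c,(52,242),.07)*1e3,"nestL",ray(c,[(477,150)],.018)*1e3)
x,y=w.mean(0)/1e3; go(x,y,.045,86)
E
```

```text
[[430.3, 62.2], [433.0, 90.7], [491.4, 84.7], [488.6, 56.6]] [460.81011996  73.54415938]
[-5.52240848 -5.87962534]
small [[466.59465956 -96.55403883  70.        ]] nestL [[426.23403777 248.29731746  18.        ]]
shift [-3.1, 1.5, 125.9] turn [-0.0, 0.001, 0.002] q [ 0.16  0.21 -0.43  0.94 -0.    0.22] t 1.7 F [ 0.1  0.8 -0.7]
```

```bash
python3 -m creep '[[[-3,1.5,40],[0,0,0.03],85],[[-3,1.5,85],[0,0,0.03],85],[[-3,1.5,126],[0,0,0.03],85],[[-3,1.5,126],[0,0,0.03],85],[[-3,1.5,126],[0,0,0.03],85],[[-3,1.5,126],[0,0,0.03],60],[[-3,1.5,126],[0,0,0.03],20],[[-3,1.5,126],[0,0,0.03],20]]'; python3 -m creep '[[[0,0,0],[0,0,0],20],[[0,0,0],[0,0,0],20],[[0,0,0],[0,0,0],20],[[0,0,0],[0,0,0],20],[[0,0,-40],[0,0,0],20],[[0,0,-85],[0,0,0],20],[[0,0,-85],[0,0,0],20],[[0,0,-85],[0,0,0],20]]';python3 h.py .612 -.256 .13 88
```

```text
clock: 2.5
ee_pos: [0.4622, 0.0739, 0.0466]
tool_rot: [0.049, 0.999, 0.0, 0.002]
wrist_force: [-0.3, 0.6, -0.0]
grip_width: 0.0434
clock: 3.3
ee_pos: [0.4624, 0.0739, 0.1321]
tool_rot: [0.049, 0.999, 0.0, 0.003]
wrist_force: [-0.3, 0.1, -3.1]
grip_width: 0.0296
shift [-181.0, -313.8, 2.9] turn [0.001, 0.006, -0.063] q [ 0.16  0.25 -0.49  0.83 -0.    0.26] t 3.3 F [-0.3  0.1 -3.1]
```

```bash
python3 -m creep '[[[-181,-314,-5],[0,0,-0.063],20],[[-181,-314,-5],[0,0,-0.063],20],[[-181,-314,-5],[0,0,-0.063],20],[[-181,-314,-5],[0,0,-0.063],20],[[-181,-314,-5],[0,0,-0.063],20],[[-181,-314,-5],[0,0,-0.063],20],[[-181,-314,-5],[0,0,-0.063],20],[[-181,-314,-5],[0,0,-0.063],20]]'; python3 -m creep '[[[0,0,0],[0,0,0],20]]'; python3 h.py .612 -.256 .053 88; python3 - <<'E'
from h import *
c=camera("wrist"); cv2.imwrite("pics/w2.png",cv2.cvtColor(c["img"],cv2.COLOR_RGB2BGR))
E
```

```text
clock: 4.1
ee_pos: [0.6127, -0.2611, 0.1345]
tool_rot: [0.02, 1.0, -0.0, 0.002]
wrist_force: [-0.1, 1.4, -2.3]
grip_width: 0.0294
clock: 4.2
ee_pos: [0.6121, -0.2626, 0.1316]
tool_rot: [0.021, 1.0, 0.0, 0.001]
wrist_force: [-0.5, 0.3, -2.3]
grip_width: 0.0292
shift [0.5, 6.5, 78.6] turn [0.001, 0.002, -0.007] q [-0.41  0.56  0.03  1.04  0.   -0.36] t 4.2 F [-0.5  0.3 -2.3]
```

View pics/w2.png

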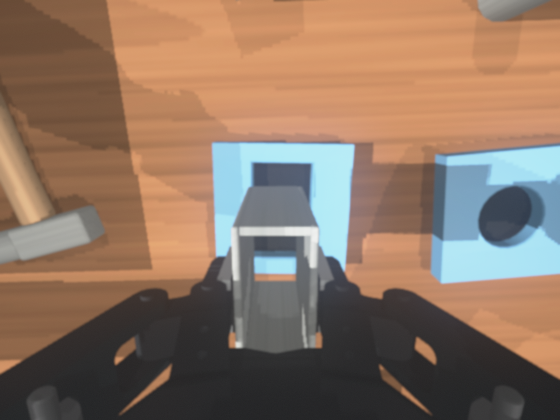

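The tube is gripped upright above the rect nest. The block's far corners are at (213,143) and (354,144), and the recess spans about x 251–312.

```bash
python3 - <<'E'
from h import *
c=camera("wrist")
w=ray(c,[(213,143),(354,144),(251,163),(312,163)],.018)*1e3
print(w.round(1)[:,:2], "far edge mid", w[:2].mean(0), "recess far", w[2:].mean(0))
go(.612,-.256,.053,88)
E
```

```text
[[ 557.6 -304.3]
 [ 562.7 -201.3]
 [ 573.3 -277.4]
 [ 575.2 -232.2]] far edge mid [ 560.10185283 -252.7841622    18.        ] recess far [ 574.23657514 -254.79910462   18.        ]
shift [-1.3, 4.1, 78.5] turn [0.002, -0.001, -0.005] q [-0.4   0.56  0.02  1.04  0.   -0.36] t 4.3 F [ 0.3 -0.1 -2.6]
```

```bash
python3 -m creep '[[[-1.3,4.5,25],[0,0,0],20],[[-1.3,4.5,45],[0,0,0],20],[[-1.3,4.5,60],[0,0,0],20],[[-1.3,4.5,68],[0,0,0],20],[[-1.3,4.5,74],[0,0,0],20],[[-1.3,4.5,77],[0,0,0],20],[[-1.3,4.5,78],[0,0,0],20],[[-1.3,4.5,78],[0,0,0],20]]'; python3 h.py .612 -.256 .053 88
```

```text
clock: 5.1
ee_pos: [0.6124, -0.2557, 0.0541]
tool_rot: [0.02, 1.0, 0.001, 0.0]
wrist_force: [-0.1, 0.5, -2.3]
grip_width: 0.0298
shift [0.4, -0.3, 1.1] turn [0.002, 0.0, -0.005] q [-0.4   0.62 -0.08  0.87  0.   -0.36] t 5.1 F [-0.1  0.5 -2.3]
```

```bash
python3 -m creep '[[[0,0,1],[0,0,0],20],[[0,0,2],[0,0,0],20],[[0,0,2],[0,0,0],20]]'
```

```text
clock: 5.4
ee_pos: [0.613, -0.256, 0.0536]
tool_rot: [0.02, 1.0, 0.0, 0.001]
wrist_force: [-2.3, 0.8, 4.7]
grip_width: 0.0298
```

Contact is felt, so I'll release and go up.

```bash
python3 -m creep '[[[0,0,0],[0,0,0],60],[[0,0,0],[0,0,0],60],[[0,0,0],[0,0,0],75],[[0,0,0],[0,0,0],80],[[0,0,-50],[0,0,0],80],[[0,0,-100],[0,0,0],80],[[0,0,-100],[0,0,0],80],[[0,0,-100],[0,0,0],80]]'; python3 h.py .432 -.266 .17 106
```

```text
clock: 6.2
ee_pos: [0.614, -0.2566, 0.1554]
tool_rot: [0.02, 1.0, -0.0, 0.003]
wrist_force: [-0.4, 0.5, -0.9]
grip_width: 0.0799
shift [181.4, -16.6, -15.6] turn [-0.001, 0.006, -0.319] q [-0.4   0.54  0.06  1.08  0.   -0.36] t 6.2 F [-0.4  0.5 -0.9]
```

```bash
python3 -m creep '[[[181,-17,-16],[0,0.006,-0.319],85],[[181,-17,-16],[0,0.006,-0.319],85],[[181,-17,-16],[0,0.006,-0.319],85],[[181,-17,-16],[0,0.006,-0.319],85],[[181,-17,-16],[0,0.006,-0.319],85],[[181,-17,-16],[0,0.006,-0.319],85],[[181,-17,-16],[0,0.006,-0.319],85]]'; python3 - <<'E'
from h import *
c=camera("wrist"); cv2.imwrite("pics/w3.png",cv2.cvtColor(c["img"],cv2.COLOR_RGB2BGR))
E
```

```text
clock: 6.9
ee_pos: [0.4331, -0.2664, 0.1696]
tool_rot: [-0.139, 0.99, -0.0, -0.0]
wrist_force: [0.7, -0.2, -0.4]
grip_width: 0.0852
```

View pics/w3.png

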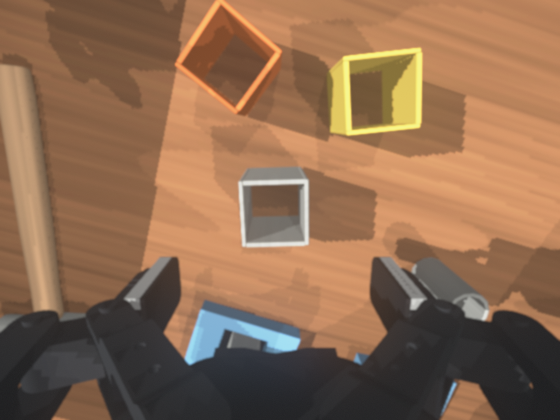

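The square tube rim has corners (239,182), (309,180), (308,245) and (241,247). The jaws straddle it squarely, and the yellow and orange look-alikes are clear of them.

```bash
python3 - <<'E'
from h import *
c=camera("wrist")
w=ray(c,[(239,182),(309,180),(308,245),(241,247)],.07)[:,:2]*1e3
e=w[[1,2]]-w[[0,3]]; a=np.degrees(np.arctan2(e[:,1],e[:,0])); e=w[[3,2]]-w[[0,1]]; b=np.degrees(np.arctan2(e[:,1],e[:,0])); print(w.mean(0),a,b)
x,y=w.mean(0)/1e3; go(x,y,.046,(a.mean()+b.mean()+90)/2)
E
```

```text
[ 432.43869746 -267.10724574] [107.63121263 107.82334614] [16.01879866 16.67958721]
shift [1.1, -0.3, 123.7] turn [-0.001, -0.0, -0.017] q [-0.55  0.28 -0.33  0.96 -0.   -0.83] t 7.0 F [-0.2  0.3 -0.4]
```

```bash
python3 -m creep '[[[1,0,40],[0,0,-0.017],85],[[1,0,85],[0,0,-0.017],85],[[1,0,123],[0,0,-0.017],85],[[1,0,123],[0,0,-0.017],85],[[1,0,123],[0,0,-0.017],85],[[1,0,123],[0,0,-0.017],65],[[1,0,123],[0,0,-0.017],40],[[1,0,123],[0,0,-0.017],40]]'; python3 -m creep '[[[0,0,0],[0,0,0],40],[[0,0,0],[0,0,0],40],[[0,0,0],[0,0,0],40],[[0,0,-45],[0,0,0],40],[[0,0,-90],[0,0,0],40],[[0,0,-130],[0,0,0],40],[[0,0,-130],[0,0,0],40],[[0,0,-130],[0,0,0],40]]';python3 h.py .610 .256 .175 99.6
```

```text
clock: 7.8
ee_pos: [0.4342, -0.2677, 0.0488]
tool_rot: [-0.148, 0.989, -0.002, 0.002]
wrist_force: [-0.3, 1.4, 3.4]
grip_width: 0.0496
clock: 8.6
ee_pos: [0.4339, -0.2674, 0.1792]
tool_rot: [-0.148, 0.989, -0.002, 0.002]
wrist_force: [-0.8, 0.8, -3.5]
grip_width: 0.0495
shift [-321.7, 448.9, 3.0] turn [-0.005, 0.004, 0.13] q [-0.55  0.27 -0.31  0.98 -0.   -0.85] t 8.6 F [-0.8  0.8 -3.5]
```

```bash
python3 -m creep '[[[-322,449,0],[0,0,0.13],40],[[-322,449,0],[0,0,0.13],40],[[-322,449,0],[0,0,0.13],40],[[-322,449,0],[0,0,0.13],40],[[-322,449,0],[0,0,0.13],40],[[-322,449,0],[0,0,0.13],40],[[-322,449,0],[0,0,0.13],40],[[-322,449,0],[0,0,0.13],40]]'; python3 h.py .610 .256 .14 99.6
```

```text
clock: 9.4
ee_pos: [0.5594, 0.1117, 0.1753]
tool_rot: [-0.084, 0.996, -0.003, -0.0]
wrist_force: [1.1, -1.0, -2.4]
grip_width: 0.0499
shift [-74.0, 134.0, 34.5] turn [-0.005, -0.001, -0.0] q [ 0.2   0.38 -0.17  1.03 -0.01  0.03] t 9.4 F [ 1.1 -1.  -2.4]
```

```bash
python3 -m creep '[[[-74,134,10],[0,0,0],40],[[-74,134,34],[0,0,0],40],[[-74,134,34],[0,0,0],40],[[-74,134,34],[0,0,0],40],[[-74,134,34],[0,0,0],40],[[-74,134,34],[0,0,0],40],[[-74,134,34],[0,0,0],40]]'; python3 h.py .610 .256 .14 99.6; python3 - <<'E'
from h import *
c=camera("wrist"); cv2.imwrite("pics/w4.png",cv2.cvtColor(c["img"],cv2.COLOR_RGB2BGR))
E
```

```text
clock: 10.1
ee_pos: [0.6093, 0.2542, 0.1402]
tool_rot: [-0.083, 0.997, -0.003, -0.001]
wrist_force: [0.5, -1.2, -3.1]
grip_width: 0.049
shift [-1.0, 1.7, 0.2] turn [-0.006, -0.003, -0.002] q [ 0.4   0.55  0.03  1.06 -0.01  0.23] t 10.1 F [ 0.5 -1.2 -3.1]
```

View pics/w4.png

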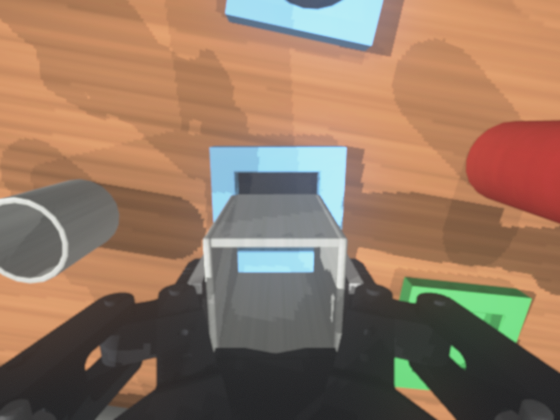

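The square tube is above the blue square nest. The block's far corners are at (209,147) and (347,147), and the recess's far corners at (235,172) and (319,172). The large pipe rim ellipse is on the left, and the can is clear.

```bash
python3 - <<'E'
from h import *
c=camera("wrist")
w=ray(c,[(209,147),(347,147),(235,172),(319,172)],.018)[:,:2]*1e3
e=w[[1,3]]-w[[0,2]]; a=np.arctan2(e[:,1],e[:,0]); n=np.array([np.sin(a[0]),-np.cos(a[0])])
print(np.degrees(a), w[:2].mean(0)+52*n, w[2:].mean(0)+33*n)
go(.610,.255,.056,99)
E
```

```text
[99.4257458 99.452822 ] [613.11786707 256.6983269 ] [613.38680656 256.0358408 ]
shift [-0.3, 1.0, 85.1] turn [-0.005, -0.001, 0.009] q [ 0.4   0.55  0.03  1.06 -0.    0.23] t 10.2 F [-0.8  0.4 -3.6]
```

```bash
python3 -m creep '[[[-2.5,1.5,25],[-0.005,0,0],40],[[-2.5,1.5,45],[-0.005,0,0],40],[[-2.5,1.5,62],[-0.005,0,0],40],[[-2.5,1.5,73],[-0.005,0,0],40],[[-2.5,1.5,79],[-0.005,0,0],40],[[-2.5,1.5,83],[-0.005,0,0],40],[[-2.5,1.5,86],[-0.005,0,0],40],[[-2.5,1.5,86],[-0.005,0,0],40]]'; python3 h.py .612 .256 .055 99.4
```

```text
clock: 11.0
ee_pos: [0.6123, 0.2559, 0.0553]
tool_rot: [-0.083, 0.997, -0.0, -0.0]
wrist_force: [-0.8, -0.2, -2.8]
grip_width: 0.0493
shift [0.3, 0.2, 0.3] turn [-0.0, -0.001, 0.002] q [ 0.4   0.62 -0.08  0.87 -0.    0.23] t 11.0 F [-0.8 -0.2 -2.8]
```

```bash
python3 -m creep '[[[0,0,1],[0,0,0],40],[[0,0,2],[0,0,0],40],[[0,0,2],[0,0,0],40]]'
```

```text
clock: 11.3
ee_pos: [0.6129, 0.2562, 0.0549]
tool_rot: [-0.083, 0.997, 0.0, 0.001]
wrist_force: [-1.9, -0.1, 5.3]
grip_width: 0.0494
```

```bash
python3 -m creep '[[[0,0,0],[0,0,0],70],[[0,0,0],[0,0,0],75],[[0,0,0],[0,0,0],80],[[0,0,0],[0,0,0],85],[[0,0,-50],[0,0,0],85],[[0,0,-110],[0,0,0],85],[[0,0,-110],[0,0,0],85],[[0,0,-110],[0,0,0],85]]'; python3 h.py .643 .092 .17 99
```

```text
clock: 12.1
ee_pos: [0.6147, 0.2569, 0.168]
tool_rot: [-0.083, 0.997, 0.001, 0.004]
wrist_force: [-0.2, 0.8, -0.6]
grip_width: 0.085
shift [-0.8, -167.4, -2.3] turn [0.002, 0.007, 0.009] q [ 0.4   0.54  0.08  1.11 -0.    0.23] t 12.1 F [-0.2  0.8 -0.6]
```

```bash
python3 -m creep '[[[-1,-167,-2],[0.002,0.007,0.009],85],[[-1,-167,-2],[0.002,0.007,0.009],85],[[-1,-167,-2],[0.002,0.007,0.009],85],[[-1,-167,-2],[0.002,0.007,0.009],85],[[-1,-167,-2],[0.002,0.007,0.009],85],[[-1,-167,-2],[0.002,0.007,0.009],85],[[-1,-167,-2],[0.002,0.007,0.009],85]]'; python3 - <<'E'
from h import *
c=camera("wrist"); cv2.imwrite("pics/w5.png",cv2.cvtColor(c["img"],cv2.COLOR_RGB2BGR))
E
```

```text
clock: 12.8
ee_pos: [0.6425, 0.0938, 0.1687]
tool_rot: [-0.079, 0.997, 0.0, -0.001]
wrist_force: [-0.2, 0.1, -0.1]
grip_width: 0.0848
```

View pics/w5.png

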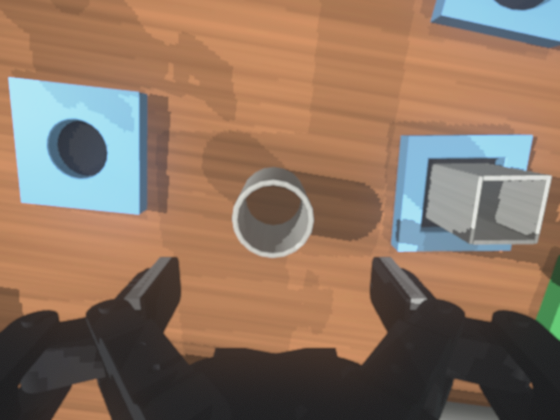

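The square tube is in its nest. The large pipe rim spans x 232–313 and y 179–257, so its centre is (272.5,218). The small nest's recess is centred at (78,149).

```bash
python3 - <<'E'
from h import *
c=camera("wrist")
x,y,_=ray(c,(272.5,218),.07)[0]; print(x,y,"small nest",ray(c,(78,149),.018))
go(x,y,.046,98.5)
E
```

```text
0.644173949468099 0.09275805830968323 small nest [[ 0.62497508 -0.07840161  0.018     ]]
shift [-1.3, -1.5, 123.2] turn [-0.0, -0.0, 0.01] q [ 0.15  0.51  0.04  1.1  -0.   -0.01] t 12.9 F [-0.3  0.1  0.7]
```

```bash
python3 -m creep '[[[-1.3,-1.5,40],[0,0,0],85],[[-1.3,-1.5,85],[0,0,0],85],[[-1.3,-1.5,123],[0,0,0],85],[[-1.3,-1.5,123],[0,0,0],85],[[-1.3,-1.5,123],[0,0,0],85],[[-1.3,-1.5,123],[0,0,0],70],[[-1.3,-1.5,123],[0,0,0],50],[[-1.3,-1.5,123],[0,0,0],50]]'; python3 -m creep '[[[0,0,0],[0,0,0],50],[[0,0,0],[0,0,0],50],[[0,0,0],[0,0,0],50],[[0,0,-45],[0,0,0],50],[[0,0,-90],[0,0,0],50],[[0,0,-130],[0,0,0],50],[[0,0,-130],[0,0,0],50],[[0,0,-130],[0,0,0],50]]';python3 h.py .427 .248 .17 98.5
```

```text
clock: 13.7
ee_pos: [0.6466, 0.0932, 0.0494]
tool_rot: [-0.079, 0.997, 0.0, 0.003]
wrist_force: [-0.1, 0.5, 6.1]
grip_width: 0.0578
clock: 14.5
ee_pos: [0.6462, 0.0931, 0.1798]
tool_rot: [-0.079, 0.997, 0.0, 0.003]
wrist_force: [-0.8, 0.4, -4.0]
grip_width: 0.0575
shift [192.0, 187.6, 8.5] turn [-0.0, 0.007, 0.011] q [ 0.14  0.51  0.06  1.12  0.   -0.02] t 14.5 F [-0.8  0.4 -4. ]
```

```bash
python3 -m creep '[[[192,187.6,8],[0,0.007,0.011],50],[[192,187.6,8],[0,0.007,0.011],50],[[192,187.6,8],[0,0.007,0.011],50],[[192,187.6,8],[0,0.007,0.011],50],[[192,187.6,40],[0,0.007,0.011],50],[[192,187.6,40],[0,0.007,0.011],50],[[192,187.6,40],[0,0.007,0.011],50],[[192,187.6,40],[0,0.007,0.011],50]]'; python3 -m creep '[[[0,0,0],[0,0,0],50]]'; python3 - <<'E'
from h import *
c=camera("wrist"); cv2.imwrite("pics/w6.png",cv2.cvtColor(c["img"],cv2.COLOR_RGB2BGR))
E
```

```text
clock: 15.3
ee_pos: [0.4253, 0.2473, 0.1365]
tool_rot: [-0.075, 0.997, -0.001, -0.002]
wrist_force: [1.3, -0.7, -3.2]
grip_width: 0.0578
clock: 15.4
ee_pos: [0.426, 0.247, 0.136]
tool_rot: [-0.074, 0.997, -0.001, -0.002]
wrist_force: [0.4, -0.7, -2.5]
grip_width: 0.0581
```

View pics/w6.png

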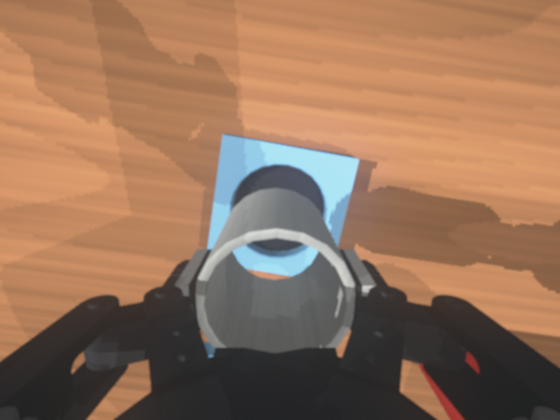

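The pipe is held over the large nest, upright. The visible recess rim runs through (232,205), (279,165) and (326,207).

```bash
python3 - <<'E'
from h import *
c=camera("wrist")
w=ray(c,[(232,205),(279,165),(326,207)],.018)[:,:2]*1e3
A=np.c_[2*w,np.ones(3)]; s=np.linalg.solve(A,(w**2).sum(1)); print(s[:2],np.sqrt(s[2]+s[:2]@s[:2]))
# pipe rim top edge mid, and left/right extremes at estimated top height
z=get_state()["ee_pos"][2]-.0494+.07
print(ray(c,[(196,290),(356,290),(276,230)],z)*1e3)
go(.427,.248,.057,98.5)
E
```

```text
[427.02556956 249.91818356] 37.26730976117295
[[422.66681965 217.78785727 156.63190046]
 [414.11368021 274.93182214 156.63190046]
 [395.82602944 243.03399183 156.63190046]]
shift [-1.7, 1.4, 79.0] turn [-0.003, -0.005, -0.001] q [ 0.53  0.29 -0.42  0.87 -0.    0.38] t 15.5 F [ 0.7 -0.3 -3.5]
```

```bash
python3 -m creep '[[[-1.5,2.4,25],[-0.003,-0.005,0],50],[[-1.5,2.4,45],[-0.003,-0.005,0],50],[[-1.5,2.4,60],[-0.003,-0.005,0],50],[[-1.5,2.4,70],[-0.003,-0.005,0],50],[[-1.5,2.4,75],[-0.003,-0.005,0],50],[[-1.5,2.4,78],[-0.003,-0.005,0],50],[[-1.5,2.4,80],[-0.003,-0.005,0],50],[[-1.5,2.4,80],[-0.003,-0.005,0],50]]'; python3 -m creep '[[[0,0,1],[0,0,0],50],[[0,0,2],[0,0,0],50],[[0,0,2],[0,0,0],50]]'
```

```text
clock: 16.3
ee_pos: [0.427, 0.2492, 0.0564]
tool_rot: [-0.074, 0.997, 0.0, 0.0]
wrist_force: [0.1, 0.4, -3.1]
grip_width: 0.0581
clock: 16.6
ee_pos: [0.4275, 0.2495, 0.0554]
tool_rot: [-0.074, 0.997, 0.001, 0.001]
wrist_force: [-2.1, -0.8, 4.2]
grip_width: 0.0579
```

Contact at the expected height. I'll release, rise and go to the small pipe.

```bash
python3 -m creep '[[[0,0,0],[0,0,0],75],[[0,0,0],[0,0,0],80],[[0,0,0],[0,0,0],85],[[0,0,0],[0,0,0],85],[[0,0,-50],[0,0,0],85],[[0,0,-110],[0,0,0],85],[[0,0,-110],[0,0,0],85],[[0,0,-110],[0,0,0],85]]'; python3 h.py .4665 -.0965 .17 90
```

```text
clock: 17.4
ee_pos: [0.429, 0.2503, 0.1675]
tool_rot: [-0.074, 0.997, 0.002, 0.004]
wrist_force: [0.5, -0.6, -0.5]
grip_width: 0.0849
shift [14.0, -348.6, -3.7] turn [0.004, 0.007, 0.148] q [ 0.53  0.26 -0.37  0.94  0.    0.38] t 17.4 F [ 0.5 -0.6 -0.5]
```

```bash
python3 -m creep '[[[14,-349,-4],[0.004,0.007,0.148],85],[[14,-349,-4],[0.004,0.007,0.148],85],[[14,-349,-4],[0.004,0.007,0.148],85],[[14,-349,-4],[0.004,0.007,0.148],85],[[14,-349,-4],[0.004,0.007,0.148],85],[[14,-349,-4],[0.004,0.007,0.148],85],[[14,-349,-4],[0.004,0.007,0.148],85],[[14,-349,-4],[0.004,0.007,0.148],85]]'; python3 -m creep '[[[0,0,0],[0,0,0],85],[[0,0,0],[0,0,0],85]]'; python3 - <<'E'
from h import *
c=camera("wrist"); cv2.imwrite("pics/w7.png",cv2.cvtColor(c["img"],cv2.COLOR_RGB2BGR))
E
```

```text
clock: 18.2
ee_pos: [0.4661, -0.102, 0.1684]
tool_rot: [0.004, 1.0, -0.001, -0.001]
wrist_force: [0.6, 0.8, -0.8]
grip_width: 0.0853
clock: 18.4
ee_pos: [0.4647, -0.1014, 0.1667]
tool_rot: [0.004, 1.0, -0.001, -0.003]
wrist_force: [-0.7, 0.5, 0.2]
grip_width: 0.0851
```

View pics/w7.png

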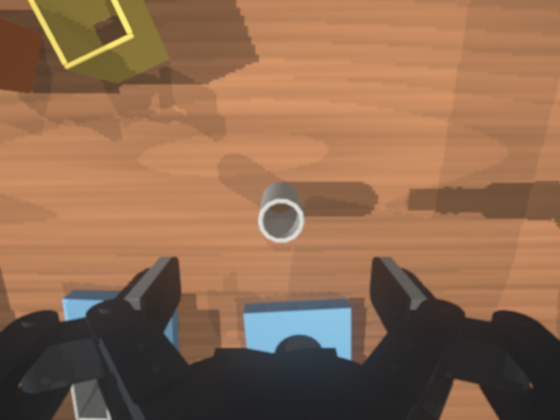

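The small pipe rim spans x 258–304 and y 199–242, so its centre is (281,220).

```bash
python3 - <<'E'
from h import *
c=camera("wrist")
x,y,_=ray(c,(281,220.5),.07)[0]; print(x,y); go(x,y,.046,90)
E
```

```text
0.4673176141999552 -0.09630554626735333
shift [-2.4, 4.5, 121.5] turn [-0.001, -0.004, -0.006] q [-0.21  0.23 -0.4   0.94 -0.   -0.21] t 18.5 F [-0.2  0.1 -0.3]
```

```bash
python3 -m creep '[[[-2.4,4.5,40],[0,-0.004,-0.006],85],[[-2.4,4.5,85],[0,-0.004,-0.006],85],[[-2.4,4.5,122],[0,-0.004,-0.006],85],[[-2.4,4.5,122],[0,-0.004,-0.006],85],[[-2.4,4.5,122],[0,-0.004,-0.006],85],[[-2.4,4.5,122],[0,-0.004,-0.006],60],[[-2.4,4.5,122],[0,-0.004,-0.006],24],[[-2.4,4.5,122],[0,-0.004,-0.006],24]]'; python3 -m creep '[[[0,0,0],[0,0,0],24],[[0,0,0],[0,0,0],24],[[0,0,0],[0,0,0],24],[[0,0,0],[0,0,0],24],[[0,0,-45],[0,0,0],24],[[0,0,-90],[0,0,0],24],[[0,0,-90],[0,0,0],24],[[0,0,-90],[0,0,0],24]]';python3 h.py .624 -.079 .138 90
```

```text
clock: 19.3
ee_pos: [0.4688, -0.0965, 0.0471]
tool_rot: [0.0, 1.0, -0.001, 0.002]
wrist_force: [-0.2, -0.2, -0.3]
grip_width: 0.0433
clock: 20.1
ee_pos: [0.469, -0.0965, 0.1376]
tool_rot: [0.0, 1.0, -0.001, 0.003]
wrist_force: [-0.3, -0.4, -3.1]
grip_width: 0.0326
shift [-155.0, 17.5, 0.5] turn [-0.002, 0.006, -0.0] q [-0.2   0.26 -0.45  0.85 -0.   -0.2 ] t 20.1 F [-0.3 -0.4 -3.1]
```

```bash
python3 -m creep '[[[-155,17.5,0],[-0.002,0.006,0],24],[[-155,17.5,0],[-0.002,0.006,0],24],[[-155,17.5,0],[-0.002,0.006,0],24],[[-155,17.5,0],[-0.002,0.006,0],24],[[-155,17.5,0],[-0.002,0.006,0],24],[[-155,17.5,0],[-0.002,0.006,0],24],[[-155,17.5,0],[-0.002,0.006,0],24]]'; python3 - <<'E'
from h import *
c=camera("wrist"); cv2.imwrite("pics/w8.png",cv2.cvtColor(c["img"],cv2.COLOR_RGB2BGR))
go(.624,-.079,.055,90)
E
```

```text
clock: 20.8
ee_pos: [0.6215, -0.0791, 0.1375]
tool_rot: [0.0, 1.0, 0.0, -0.002]
wrist_force: [-0.6, -0.3, -0.4]
grip_width: 0.0328
shift [-2.2, 0.2, 83.1] turn [-0.0, -0.003, -0.001] q [-0.13  0.5  -0.07  1.01 -0.   -0.13] t 20.85 F [ 0.2 -0.3 -1.7]
```

View pics/w8.png

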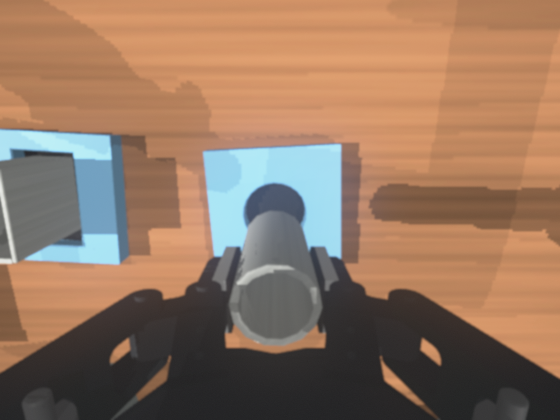

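The pipe is held over the small nest. The visible rim runs through (244,208), (274,184) and (305,208), with block corners at (204,152) and (341,145). The rect tube is in its nest on the left.

```bash
python3 - <<'E'
from h import *
c=camera("wrist")
w=ray(c,[(244,208),(274,183.5),(305,208),(204,152),(341,145)],.018)[:,:2]*1e3
A=np.c_[2*w[:3],np.ones(3)]; s=np.linalg.solve(A,(w[:3]**2).sum(1)); print(s[:2],np.sqrt(s[2]+s[:2]@s[:2]))
e=w[4]-w[3]; a=np.arctan2(e[1],e[0]); print(w[3:].mean(0)+52*np.array([np.sin(a),-np.cos(a)]))
go(.625,-.079,.055,90)
E
```

```text
[626.09928494 -79.28502833] 24.726746617279506
[626.50096219 -78.31570077]
shift [-2.7, 0.3, 83.5] turn [-0.0, -0.002, -0.001] q [-0.13  0.5  -0.07  1.01 -0.   -0.13] t 20.9 F [ 0.4  0.1 -1.5]
```

```bash
python3 -m creep '[[[-3,0.3,25],[0,-0.002,0],24],[[-3,0.3,45],[0,-0.002,0],24],[[-3,0.3,62],[0,-0.002,0],24],[[-3,0.3,72],[0,-0.002,0],24],[[-3,0.3,78],[0,-0.002,0],24],[[-3,0.3,82],[0,-0.002,0],24],[[-3,0.3,84],[0,-0.002,0],24],[[-3,0.3,84],[0,-0.002,0],24]]'; python3 -m creep '[[[0,0,1],[0,0,0],24],[[0,0,2],[0,0,0],24],[[0,0,2],[0,0,0],24]]'
```

```text
clock: 21.7
ee_pos: [0.6256, -0.079, 0.0549]
tool_rot: [0.0, 1.0, -0.0, 0.001]
wrist_force: [-0.5, 0.1, -1.5]
grip_width: 0.0328
clock: 22.0
ee_pos: [0.6262, -0.0791, 0.0537]
tool_rot: [0.0, 1.0, -0.0, 0.001]
wrist_force: [-0.3, 0.4, 2.2]
grip_width: 0.0329
```

```bash
python3 -m creep '[[[0,0,0.5],[0,0,0],24],[[0,0,0.5],[0,0,0],24]]';python3 -m creep '[[[0,0,0],[0,0,0],45],[[0,0,0],[0,0,0],60],[[0,0,0],[0,0,0],70],[[0,0,0],[0,0,0],70],[[0,0,-50],[0,0,0],70],[[0,0,-100],[0,0,0],70],[[50,0,-140],[0,0,0],70],[[100,0,-140],[0,0,0],70]]'; python3 -m creep '[[[150,0,-50],[0,0,0],70],[[200,0,-50],[0,0,0],70],[[250,0,-50],[0,0,0],70],[[250,0,-50],[0,0,0],70],[[250,0,-50],[0,0,0],70]]'; python3 - <<'E'
from h import *
t=camera("top")["img"][160:300,160:420,::-1]; s=camera("scene")["img"][110:320,180:400,::-1]
cv2.imwrite("pics/f1.png",cv2.resize(t,None,fx=3,fy=3,interpolation=cv2.INTER_CUBIC))
cv2.imwrite("pics/f2.png",cv2.resize(s,None,fx=2.8,fy=2.8,interpolation=cv2.INTER_CUBIC))
print(get_state()["clock"])
E
```

```text
clock: 22.2
ee_pos: [0.6263, -0.0791, 0.0537]
tool_rot: [0.0, 1.0, -0.0, 0.001]
wrist_force: [-1.2, -0.2, 4.3]
grip_width: 0.0326
clock: 23.0
ee_pos: [0.5415, -0.0795, 0.1962]
tool_rot: [0.0, 1.0, -0.001, 0.007]
wrist_force: [0.5, -0.3, 0.7]
grip_width: 0.0702
clock: 23.5
ee_pos: [0.2912, -0.0791, 0.2425]
tool_rot: [-0.0, 1.0, -0.001, 0.007]
wrist_force: [-0.5, -0.6, 0.3]
grip_width: 0.0699
23.6
```

View pics/f1.png

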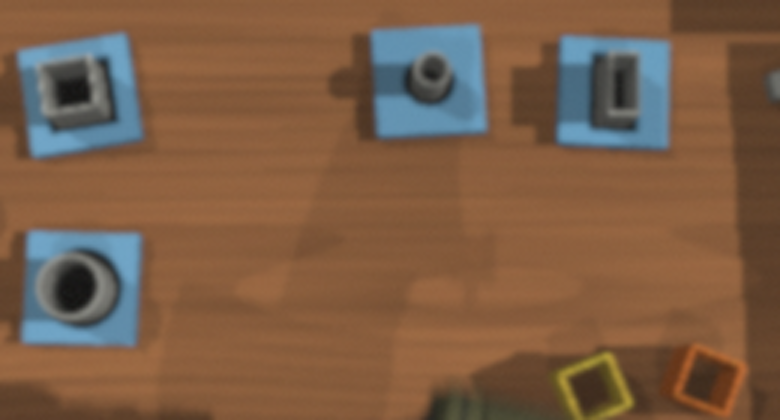

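View pics/f2.png

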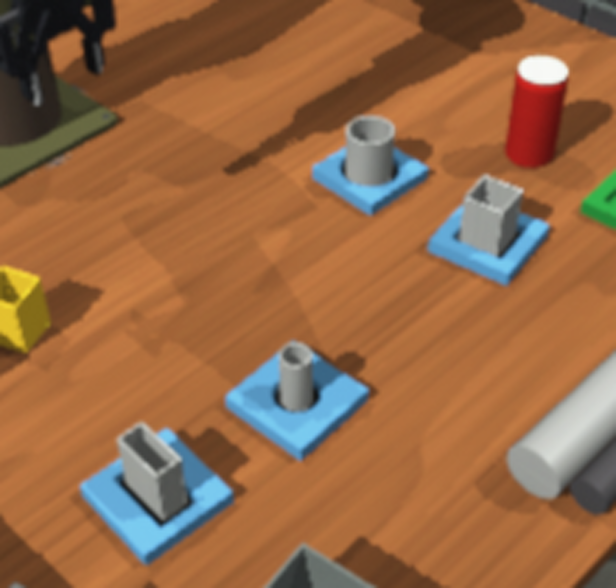

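All four offcuts stand upright inside their recesses in both views. One quick numeric check of the rim centres at 76 mm height, then I'll hand in.

```bash
python3 - <<'E'
from h import *
from plant import hand_in
c=camera("top"); f=lambda p:(np.array(p,float)+.5)/3-.5+160
for n,p in dict(rect=(622,85),small=(434,70),square=(73,90),large=(77,286)).items(): print(n,(ray(c,f(p),.076)[0]*1e3).round())
print(hand_in())
E
```

```text
rect [ 607. -254.   76.]
small [622. -82.  76.]
square [604. 249.  76.]
large [425. 241.  76.]
the job is handed in; nothing more can be done
None
```

All four offcuts are standing upright in their matching blue nests and released. I handed the job in at about 24 s on the robot's clock.

- **Seating:** I lowered each piece until the wrist force changed from hanging weight to about 4–5 N upward. That happened within about 1 mm of the height expected for the recess floor.
- **Final pictures:** the last top and scene views show all four upright inside their recesses. The arm is clear, and the yellow and orange tubes are where they were. The can and the green block look untouched in the scene view. The hammer was outside the final crops except for a corner of its head, and the arm never went near it.
- **Rim check:** the rim centres I read by eye off the blurry final top view agree with the nest centres to 3–5 mm for the small pipe and rectangular tube. They differ by about 8–11 mm for the large pipe and square tube.
- **Where it disagrees:** those two differences exceed the 8 mm clearance, so that check disagrees with the rest. The TCP positions at release were within about 1 mm of the nest centres measured with the wrist camera, and both pieces look seated in the pictures. I put the difference down to reading error, but I did not measure it again.

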